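# Set the height stop to the setting block

## Task

Set the height stop: take the orange-handled driver from its stand and, with it, turn the stop screw clockwise until the sprung foot nips the setting block just enough to drag (a press of about 8 N, never jammed), then put the driver back in its stand. Last, feel the drag: draw the block by its fin about 22 mm straight towards the front end of the fixture, and leave it there, still nipped under the foot.

Things in the scene. Friction and masses are not known exactly. Their poses are not given: they have to be found in the camera images.
- fixture: Stop fixture, fixed to the bench: aluminium bed 200 x 116 x 10 mm, long along its x; guide rails along x, 8 mm high, 39 mm apart; over the middle a blue bridge, 34 mm in x, 108 mm in y, top at z 78 mm. Origin: centre of the underside; -x is the front end, where the block's fin sticks out. The stop screw passes down through the bridge; its axis is the fixture's z axis.
- stop_screw: Brass stop screw, steep thread: clockwise from above lowers it 10 mm per rad (about 16 mm in all). Origin on its axis at the underside of the 20 mm radius head, at first 93 mm above the fixture's origin. Its foot, 9 mm radius, is sprung (5 N per mm); its free lower face is 54 mm below this origin. Thread friction 0.22 N m; each newton on the foot adds 0.01 N m. Over 22 N on the foot is jammed.
- screw_slot (a point): Slot in the screw head: point on the axis at the top of the slot's straight part; x along the slot, z up. Slot 22 mm long, 8.5 mm wide, 10 mm deep below this point; above it a 45 degree flared mouth rises 4 mm and widens it about 4 mm on each side. It turns and sinks with the screw. A push over about 20 N on the head would drive the screw down by itself.
- setting_block: Loose steel block, 0.4 kg, on the bed between the rails: base 110 x 36 x 16 mm, long along x; origin: centre of its underside, at first within 3 mm of the screw's axis. A plate 76 x 28 mm (x -40 to +36 mm) rises out of it, clamped at a height not known beforehand: its top is 20 to 27 mm above this origin, so the foot starts 9 to 2 mm clear. Drag is roughly equal to the foot's press.
- block_fin (a point): Centre of the upper part of the block's upright grip fin at its front (-x) end, 34 mm above the block's underside: fin 34 mm long in x, 14 mm thick in y, its top 10 mm above this point; 82 mm in front of the block's origin. Axes as the block's. Pinch it across y from above.
- driver: Driver with flat blade, 106 mm tall, 90 g; origin at the blade's tip, z up along the shaft, x along the blade's width. Starts upright in the stand.
- driver_handle (a point): Centre of the driver's square orange handle, 24 x 24 x 46 mm, 81 mm above the tip; axes as the driver's (the handle's flats face x and y).
- driver_tip (a point): Tip of the driver's blade. The blade is 18 mm wide (x), 5 mm thick (y) and 16 mm tall, narrowing over the last 5 mm to 14 x 3.5 mm; the shaft above it is 7.4 mm thick.
- stand_hole0 (a point): Mouth of the pocket in the driver stand (fixed grey block 70 x 50 x 40 mm high), at the block's top; x along the 23 mm long side of the pocket, which is 9 mm wide and 32 mm deep, with a 3 mm chamfer. In it the driver's tip rests 32 mm below this point.
- tape_roll: Bystander: roll of tape, 70 x 70 x 22 mm, origin under its centre.
- timer: Bystander: white timer, 62 x 62 x 19 mm, origin under its centre.
Things that resemble listed ones, but are neither listed nor needed, are in the scene too. What is meant by the driver is not green, pink or white, and is the larger of those in its own colour.

How it is judged:
By the outcome, as a careful person would: the job done as asked, in the order asked, and still so for the second after the job is handed in, with the robot touching nothing.
It also fails if it takes over 72 s, if anything falls off the work surface, if the arm or the gripper's body presses on something with over 40 N, if the wrist force passes 120 N, or if a joint passes its speed limit or range.

## Robot

A 7-joint arm with a two-finger parallel gripper is mounted at the origin on a cart in front of the work surface, level with it; the furniture and walls round the work are solid. World frame = base frame: x ahead of the robot, y to its left, z up, the work surface at z = 0. Lengths are in m, angles in rad, forces in N, time in s.
With the tool pointing down it reaches from about 0.35 to 0.9 m from the base axis. Payload 8.1 kg.
Tool frame: the origin (TCP) lies midway between the tips of the shut fingers; the grasp point (between the pads) lies 19 mm behind it; z points along the fingers, y is the line along which they close (so a half turn about z gives the same grasp; the last joint's range is limited). The gripper opens to 92 mm and grips with 3 to 60 N. Pads are 19 mm wide; open, the fingers measure 130 mm over their backs; the gripper's body (75 mm by 190 mm) begins 47 mm behind the grasp point.
Start: joints at [-0.103, 0.434, 0.025, 1.573, -0.012, 1.134, -0.075], TCP at [0.625, -0, 0.227] pointing down, gripper open.
Joint ranges: [-2.62, 2.62], [-0.44, 2.09], [-1.27, 1.32], [0.08, 2.57], [-1.32, 4.46], [0.12, 2], [-2.74, 2.74]. Speed limits (rad/s): [2.22, 2.22, 3.01, 3.01, 3.14, 3.14, 3.14].

## Interface

Orientations are given as a rotation vector (axis times angle).
In Python, from cell import observe, get_image, camera_model, sign_off, recognise, silhouettes gives the robot as it stands.
- The arm moves only by the tool apply_moves, never from a script. Its argument "motion" is a list of rows, each an object of numbers: "x", "y", "z": the shift along the world's x, y, z in cm; "yaw": the turn about the world's z in degrees; "hand": the opening, from -1 (shut) to 1 (fully open), so that 0 is half open. In form: [{"x": .., "y": .., "z": .., "yaw": .., "hand": ..}, ...]. A call has 1 to 10 rows; each row is the pose to reach, as a shift and turn from the pose commanded when the call began; what a row does not reach only later rows make up. A row lasts 1/8 s, in which the tool goes at most 62.5 mm and 10.7 degrees, less where a joint would pass 70% of its speed; a pose out of reach is approached as far as the arm can. A call with a gripper value outside its range is refused whole. The fingers move at their own pace and stop on an object; "newtons" is the grip in N (left out, the last holds). Time passes only in rows, so rows that repeat a pose let the fingers close. It gives the time, the measured TCP pose, the force, the opening and the grip force at its end, in the units of the state.
- observe(): the state, without advancing time (a new reading comes with each control period).
- get_image(name): name is "scene" or "side" or "wrist"; returns the picture (480x640x3 uint8, blue, green, red); there is no depth.
- camera_model(name): a dict with "camera_matrix" (3x3 intrinsics, pixels), "T" (4x4, takes a point from camera to world coordinates). Camera axes: x right, y up, looking along -z (the intrinsics and any distortion apply to the point x, -y, -z); pixel columns grow to the right and rows downward; lengths in m; the calibration is good to about 2 mm. The wrist camera is an equidistant fisheye: a pixel r from the principal point sees the ray r / f radians off the axis. A picture is of the moment at which its call begins: read the wrist's pose just before it. camera_model takes no time and is no camera call; for the wrist camera it gives the pose at the moment of the call.
- sign_off(): hands the job in; it is judged then, once.
Trained networks look in the newest picture that a camera, given by its name, has taken for a name from the list of things; names that differ only in an ending like _2 or _b are one class to them, and where a whole thing is asked for, a point or a joint stands for the part that bears it (a point fixed in the world has none). Each returns a list of dicts, best first, with "p" (0 to 1); they miss things now and then, are a little off and sometimes report something else, mostly with a low value. They report only what shows in the picture. A call takes as long as a camera call. They do not tell look-alikes from the thing itself.
- recognise(query, camera): "rect" ([left, top, right, bottom] in pixels, round what is visible of it).
- silhouettes(query, camera): "mask" (480x640 bool, what is visible of it) and "rect" ([left, top, right, bottom] in pixels, round what is visible of it).
The state is a dict: "clock": time; "joints": joint angles; "dq": joint speeds; "joint_efforts": joint torques, N m; "position": TCP position; "ee_rot": TCP orientation; "force": force on the tool from outside, world axes, zero at the start; "ft_torque": the same for the moment, N m; "width": opening from 0.0 (shut) to 1.0 (fully open); "gripper_force": force on a finger pad.
Only numpy, scipy, OpenCV 4.12 (cv2) and the standard library are available. Lean on these libraries where they do the work, as an engineer would, in place of code of your own. Each camera call takes 0.05 s, during which the arm holds its last target. There are 200 camera calls.

## Working session

There is one attempt and no reset: what is moved stays moved. The work goes in short steps, Python scripts to look and compute and a tool call to move; the robot and the scene stay as the last step left them, time stands still between calls to the robot, and variables do not carry over. Pictures are saved under pics/ and viewed, at most 10 in all, crops included, and the job is handed in when it is done.

Besides the shell and the picture viewer there is one more tool, called after "Call:" by a JSON object that holds its "op" and its "data". apply_moves: Moves the arm, as the interface text tells. Its arguments: {"type":"object","properties":{"motion":{"type":"array","items":{"type":"object","properties":{"x":{"type":"number"},"y":{"type":"number"},"z":{"type":"number"},"yaw":{"type":"number"},"hand":{"type":"number"}}}},"newtons":{"type":"number"}},"required":["motion"]}

```bash
mkdir -p pics; ls
python3 - <<'E'
from cell import *
import cv2, numpy as np
print(observe())
for n in ["scene","side","wrist"]:
    im=get_image(n); cv2.imwrite(f"pics/{n}0.png",im)
    m=camera_model(n); print(n,np.round(m["camera_matrix"],1).tolist(),np.round(m["T"],3).tolist(),[k for k in m])
    for q in ["fixture","stop_screw","setting_block","driver","stand_hole0","driver_handle"]:
        try: print(q,[(r["p"],np.round(r["rect"]).tolist()) for r in recognise(q,n)][:5])
        except Exception as e: print(q,e)
a=cv2.imread("pics/scene0.png");b=cv2.imread("pics/side0.png")
cv2.imwrite("pics/both.png",np.vstack([cv2.resize(a,(400,300)),cv2.resize(b,(400,300))]))
E
```

```text
pics
{'clock': 0.0, 'joints': array([-0.10261784,  0.43524334,  0.02497139,  1.57408319, -0.0116123 ,
        1.13399181, -0.07508864]), 'dq': array([-0.00136157, -0.00084094,  0.00082203, -0.00071108,  0.0020252 ,
       -0.00088194, -0.00048549]), 'joint_efforts': array([ 3.89017032e-04, -6.67853522e+01,  9.84863900e-01, -3.14464223e+01,
       -6.05165795e-02,  4.27553023e-02,  1.12382318e-04]), 'position': array([ 6.24495782e-01, -4.05837046e-05,  2.25937680e-01]), 'ee_rot': array([-2.22076872e+00, -2.22067050e+00,  1.89555580e-03]), 'force': array([-0.14621566, -0.11682607,  0.48115383]), 'ft_torque': array([ 0.00809406,  0.01327395, -0.04413226]), 'gripper_force': 0.0, 'width': 0.9962307806448054}
scene [[485.0, 0.0, 319.8], [0.0, 485.0, 231.6], [0.0, 0.0, 1.0]] [[0.814, 0.286, -0.506, 0.013], [-0.581, 0.393, -0.712, -0.788], [-0.004, 0.874, 0.486, 0.577], [0.0, 0.0, 0.0, 1.0]] ['camera_matrix', 'T']
fixture [(0.58, [268.0, 206.0, 365.0, 281.0])]
stop_screw [(0.6, [307.0, 207.0, 326.0, 241.0])]
setting_block [(0.58, [282.0, 239.0, 326.0, 264.0])]
driver [(0.81, [399.0, 259.0, 4
[... 990 characters left out ...]
372.0, 209.0])]
stand_hole0 [(0.68, [331.0, 198.0, 367.0, 233.0])]
driver_handle [(0.77, [339.0, 178.0, 354.0, 211.0]), (0.58, [302.0, 172.0, 317.0, 214.0]), (0.58, [387.0, 174.0, 399.0, 213.0]), (0.46, [368.0, 205.0, 382.0, 243.0]), (0.42, [363.0, 178.0, 372.0, 205.0])]
wrist [[371.6, 0.0, 322.6], [0.0, 371.6, 234.4], [0.0, 0.0, 1.0]] [[1.0, 0.001, 0.001, 0.626], [-0.001, 0.956, 0.295, 0.081], [-0.0, -0.295, 0.956, 0.386], [0.0, 0.0, 0.0, 1.0]] ['camera_matrix', 'T']
fixture [(0.79, [159.0, 149.0, 356.0, 295.0])]
stop_screw [(0.63, [202.0, 223.0, 257.0, 272.0])]
setting_block [(0.84, [156.0, 195.0, 310.0, 255.0])]
driver []
stand_hole0 [(0.54, [255.0, 392.0, 273.0, 392.0])]
driver_handle []
```

View pics/scene0.png

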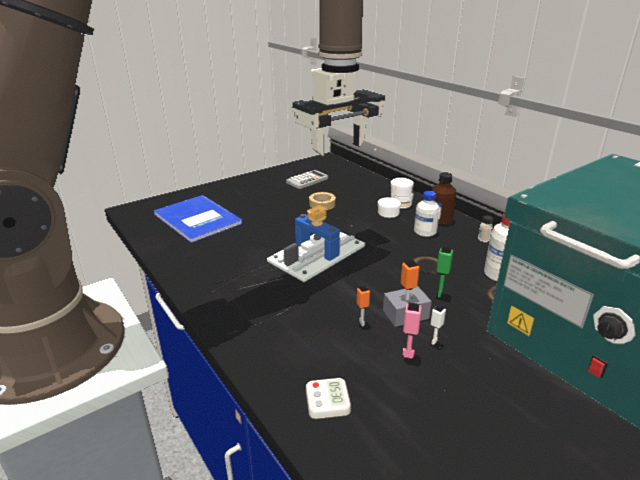

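View pics/side0.png

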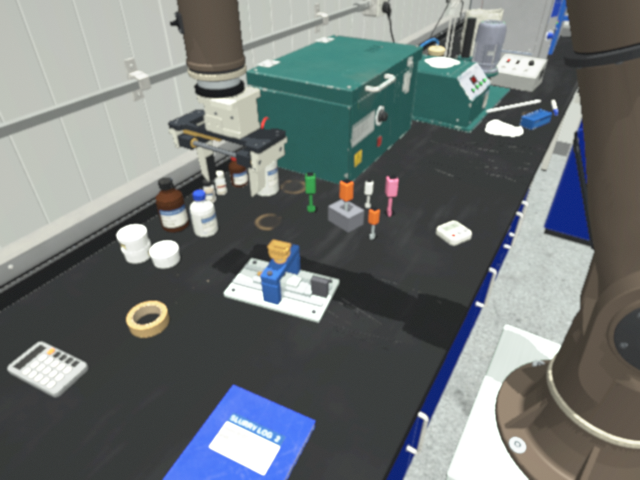

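Two orange drivers: the large one in the grey stand (scene 410,275; side 347,190) and a smaller one free-standing (scene 363,297; side 374,216). The one in the stand, larger, fits the description. The front fin (dark) is at scene (291,255), side (321,287).

```bash
cat > h.py <<'E'
import numpy as np, cv2
from cell import *
def ray(n,uv,m=None):
    m=m or camera_model(n); K=m["camera_matrix"];T=np.array(m["T"])
    x=(uv[0]-K[0][2])/K[0][0]; y=(uv[1]-K[1][2])/K[1][1]
    if n=="wrist":
        r=np.hypot(x,y); s=np.sin(r)/r if r>1e-9 else 1; d=np.array([x*s,-y*s,-np.cos(r)])
    else: d=np.array([x,-y,-1.])
    d=T[:3,:3]@d; return T[:3,3],d/np.linalg.norm(d)
def onz(n,uv,z,m=None):
    o,d=ray(n,uv,m); return o+d*(z-o[2])/d[2]
def proj(n,P,m=None):
    m=m or camera_model(n);K=np.array(m["camera_matrix"]);T=np.array(m["T"])
    p=T[:3,:3].T@(np.array(P)-T[:3,3]); x,y,z=p[0],-p[1],-p[2]
    if n=="wrist":
        r=np.hypot(x,y);t=np.arctan2(r,z); q=np.array([x,y])*(t/r if r>1e-9 else 0)
    else: q=np.array([x,y])/z
    return q[0]*K[0,0]+K[0,2],q[1]*K[1,1]+K[1,2]
def tri(obs):
    A=np.zeros((3,3));b=np.zeros(3)
    for o,d in obs:
        M=np.eye(3)-np.outer(d,d);A+=M;b+=M@o
    P=np.linalg.solve(A,b); return P,[round(float(np.linalg.norm((np.eye(3)-np.outer(d,d))@(P-o)))*1000,1) for o,d in obs]
E
python3 - <<'E'
from h import *
S=cv2.imread("pics/scene0.png");D=cv2.imread("pics/side0.png")
def blobs(im,lo,hi):
    h=cv2.cvtColor(im,cv2.COLOR_BGR2HSV);m=cv2.inRange(h,lo,hi)
    n,l,s,c=cv2.connectedComponentsWithStats(m)
    return [(s[i].tolist(),c[i].round(1).tolist()) for i in range(1,n) if s[i][4]>40]
for nm,lo,hi in [("orange",(5,200,120),(14,255,255)),("pink",(150,80,120),(178,255,255)),("green",(45,150,60),(70,255,255))]:
    print(nm,"scene",blobs(S,lo,hi));print(nm,"side",blobs(D,lo,hi))
for nm,a,b in [("orange",(410,275),(347,190)),("small",(363,297),(374,216)),("pink",(412,320),(392,188)),("white",(437,317),(369,187)),("green",(445,262),(310,184)),("screwhead",(318,214),(280,250))]:
    P,e=tri([ray("scene",a),ray("side",b)]);print(nm,P.round(3),e)
W=cv2.imread("pics/wrist0.png")
c1=cv2.resize(W[140:300,140:380],None,fx=3,fy=3,interpolation=cv2.INTER_CUBIC)
c2=cv2.resize(S[230:370,340:460],None,fx=3,fy=3,interpolation=cv2.INTER_CUBIC)[:420]
cv2.imwrite("pics/c1.png",c1);cv2.imwrite("pics/c2.png",c2)
E
```

```text
orange scene [([358, 294, 11, 14, 46], [363.8, 301.2])]
orange side []
pink scene [([403, 303, 19, 32, 383], [411.5, 320.9]), ([403, 335, 12, 24, 167], [408.6, 348.2])]
pink side [([385, 176, 14, 41, 324], [390.9, 191.9])]
green scene [([437, 249, 16, 25, 253], [444.0, 262.3]), ([438, 275, 6, 22, 57], [440.5, 285.2])]
green side [([306, 176, 9, 18, 123], [310.3, 184.6])]
orange [ 0.56  -0.296  0.088] [0.6, 0.6]
small [ 0.475 -0.269  0.061] [0.3, 0.3]
pink [ 0.483 -0.378  0.076] [1.6, 1.6]
white [ 0.543 -0.38   0.058] [0.6, 0.6]
green [ 0.658 -0.291  0.077] [0.2, 0.2]
screwhead [ 0.552 -0.022  0.099] [1.2, 1.2]
```

View pics/c1.png

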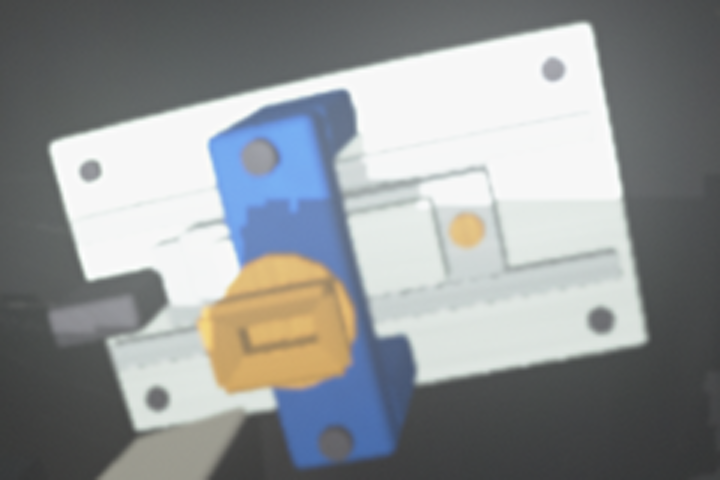

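View pics/c2.png

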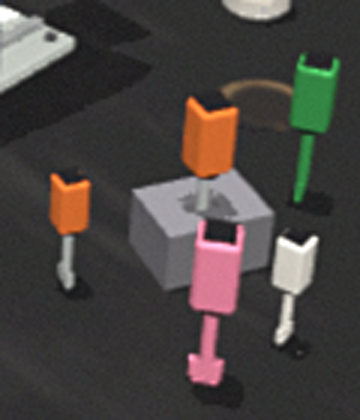

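Crops show: wrist c1 – fixture with the slot in the screw head (crop 290,335), fin on the left (95,315). Scene c2 – the large orange driver stands in the grey stand's pocket (210,200); the small orange one stands free (70,230). The large one is meant.

Run:
```python
from h import *
c=[np.array(p)/3+140 for p in [(50,145),(592,22),(648,343),(135,430)]]
C=[onz("wrist",p,.01) for p in c]; C=np.array(C);print(C.round(4).tolist(),C.mean(0))
e=(C[1]-C[0]+C[2]-C[3]);print("yaw",np.degrees(np.arctan2(e[1],e[0])),[np.linalg.norm(C[i]-C[(i+1)%4]).round(4) for i in range(4)])
q=[np.array(p)/3+[340,230] for p in [(130,190),(232,172),(272,212),(165,235)]]
Q=np.array([onz("scene",p,.04) for p in q]);print(Q.round(4).tolist(),Q.mean(0))
for i in range(4):
    d=Q[(i+1)%4]-Q[i];print(np.linalg.norm(d).round(4),np.degrees(np.arctan2(d[1],d[0])).round(1))
```

```text
[[0.4437, 0.0182, 0.01], [0.6403, 0.0567, 0.01], [0.6615, -0.0573, 0.01], [0.465, -0.0944, 0.01]] [ 0.5526082  -0.01919503  0.01      ]
yaw 10.889260667502514 [np.float64(0.2004), np.float64(0.116), np.float64(0.2), np.float64(0.1145)]
[[0.5315, -0.261, 0.04], [0.5962, -0.2844, 0.04], [0.5859, -0.3279, 0.04], [0.5182, -0.3064, 0.04]] [ 0.5579759  -0.29494289  0.04      ]
0.0688 -19.9
0.0446 -103.3
0.071 162.4
0.0473 73.7
```

Call:
{"op": "apply_moves", "data": {"motion": [{"x": -1,"y": -5},{"x": -2,"y": -10},{"x": -4,"y": -15},{"x": -5,"y": -20},{"x": -6,"y": -24},{"x": -6.5,"y": -27},{"x": -6.5,"y": -27}]}}

```text
schema error: expected keys x, y, z, yaw, hand
```

Call:
{"op": "apply_moves", "data": {"motion": [{"x": -1,"y": -4,"z": 0,"yaw": -3,"hand": 1},{"x": -2,"y": -9,"z": 0,"yaw": -8,"hand": 1},{"x": -4,"y": -14,"z": 0,"yaw": -14,"hand": 0.5},{"x": -5,"y": -19,"z": 0,"yaw": -18,"hand": 0.2},{"x": -6,"y": -24,"z": 0,"yaw": -18,"hand": 0.2},{"x": -6.5,"y": -28,"z": 0,"yaw": -18,"hand": 0.2},{"x": -6.5,"y": -29.5,"z": 0,"yaw": -18,"hand": 0.2},{"x": -6.5,"y": -29.5,"z": 0,"yaw": -18,"hand": 0.2},{"x": -6.5,"y": -29.5,"z": 0,"yaw": -18,"hand": 0.2}]}}

```text
clock: 2.17
position: [0.5608, -0.2928, 0.2266]
ee_rot: [-2.539, -1.849, -0.001]
force: [-0.4, 0.9, -0.3]
width: 0.6
gripper_force: 0.0
```

Run:
```python
from h import *
o=observe();m=camera_model("wrist");im=get_image("wrist");print(o["position"],o["ee_rot"],o["clock"],o["width"],o["ft_torque"])
for P in [(.56,-.296,.112),(.56,-.296,.04)]: print(proj("wrist",P,m))
import pickle;pickle.dump(m,open("m1.pkl","wb"))
for q in ["driver","driver_handle","stand_hole0"]: print(q,[(r["p"],np.round(r["rect"]).tolist()) for r in recognise(q,"wrist")][:5])
cv2.imwrite("pics/w1.png",im)
```

```text
[ 0.56080615 -0.29275854  0.22659859] [-2.53863655e+00 -1.84904460e+00 -1.43403058e-03] 2.175 0.6002649439076594 [ 0.01464787  0.05259588 -0.02530448]
(np.float64(322.8222622439506), np.float64(234.87613841382344))
(np.float64(322.85315961689696), np.float64(212.66948623385028))
driver [(0.94, [406.0, 164.0, 454.0, 207.0]), (0.94, [323.0, 274.0, 350.0, 316.0]), (0.81, [213.0, 197.0, 242.0, 232.0]), (0.58, [264.0, 288.0, 295.0, 332.0]), (0.57, [306.0, 206.0, 339.0, 245.0])]
driver_handle [(0.86, [210.0, 199.0, 241.0, 235.0]), (0.75, [265.0, 286.0, 292.0, 330.0]), (0.72, [306.0, 204.0, 340.0, 245.0]), (0.63, [406.0, 160.0, 456.0, 205.0]), (0.58, [323.0, 278.0, 347.0, 317.0])]
stand_hole0 [(0.8, [286.0, 176.0, 361.0, 234.0])]
```

View pics/w1.png

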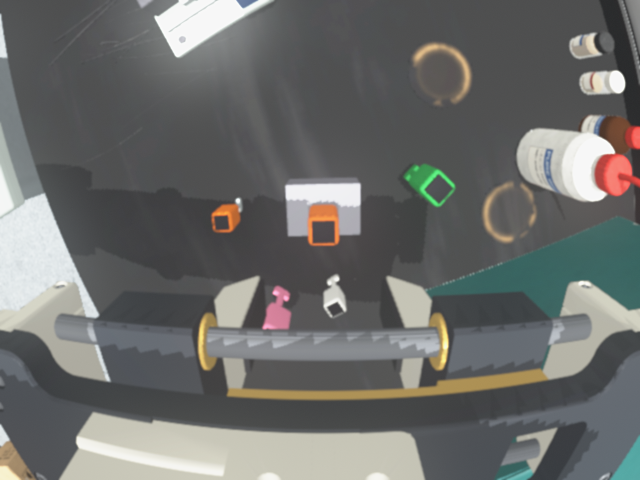

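The picture shows the stand squared to the tool (286–361, 178–235) with the large orange handle's top at about (323,230), the small orange one at (226,218), and nothing within the fingers' path.

Run:
```python
from h import *
import pickle;m=pickle.load(open("m1.pkl","rb"))
W=cv2.imread("pics/w1.png").astype(int)[195:255,295:350]
mk=((W[:,:,2]>150)&(W[:,:,0]<90)&(W[:,:,1]<140)).astype(np.uint8)
ys,xs=np.nonzero(mk);print(xs.min()+295,xs.max()+295,ys.min()+195,ys.max()+195,cv2.minAreaRect(np.c_[xs+295,ys+195].astype(np.float32)))
for y in range(196,250,2): r=np.nonzero(mk[y-195])[0]; print(y,(r.min()+295,r.max()+295,len(r)) if len(r) else 0,end=';')
print(onz("wrist",(323.5,229.5),.112,m),onz("wrist",(323.5,206),.04,m))
c=[onz("wrist",p,.04,m) for p in [(286,183),(361,183),(361,235),(286,235)]];print(np.round(c,4),np.mean(c,0))
```

```text
308 339 206 245 ((323.5, 225.5), (31.0, 39.0), 0.0)
196 0;198 0;200 0;202 0;204 0;206 (np.int64(313), np.int64(333), 21);208 (np.int64(311), np.int64(335), 25);210 (np.int64(310), np.int64(335), 26);212 (np.int64(310), np.int64(336), 27);214 (np.int64(310), np.int64(336), 27);216 (np.int64(310), np.int64(336), 16);218 0;220 (np.int64(312), np.int64(334), 23);222 (np.int64(311), np.int64(335), 4);224 (np.int64(311), np.int64(335), 3);226 (np.int64(311), np.int64(335), 3);228 (np.int64(311), np.int64(335), 4);230 (np.int64(312), np.int64(335), 3);232 (np.int64(312), np.int64(335), 2);234 (np.int64(312), np.int64(335), 2);236 (np.int64(312), np.int64(339), 4);238 (np.int64(308), np.int64(338), 4);240 (np.int64(308), np.int64(338), 5);242 (np.int64(309), np.int64(338), 9);244 (np.int64(310), np.int64(335), 26);246 0;248 0;[ 0.56182033 -0.29205234  0.112     ] [ 0.56259624 -0.28996121  0.04      ]
[[ 0.5358 -0.2578  0.04  ]
 [ 0.6031 -0.2795  0.04  ]
 [ 0.5886 -0.3287  0.04  ]
 [ 0.5189 -0.3062  0.04  ]] [ 0.56159824 -0.2930791   0.04      ]
```

Call:
{"op": "apply_moves", "data": {"motion": [{"x": 0,"y": -0.1,"z": -4,"yaw": 0,"hand": 0.2},{"x": 0,"y": -0.1,"z": -8,"yaw": 0,"hand": 0.2},{"x": 0,"y": -0.1,"z": -12,"yaw": 0,"hand": 0.2},{"x": 0,"y": -0.1,"z": -15.4,"yaw": 0,"hand": 0.2},{"x": 0,"y": -0.1,"z": -15.4,"yaw": 0,"hand": 0.2},{"x": 0,"y": -0.1,"z": -15.4,"yaw": 0,"hand": 0.2}]}}

```text
clock: 3.12
position: [0.5609, -0.2961, 0.0741]
ee_rot: [2.54, 1.846, 0.001]
force: [0.5, 0.4, -0.4]
width: 0.6
gripper_force: 0.0
```

Call:
{"op": "apply_moves", "data": {"motion": [{"x": 0,"y": 0,"z": 0,"yaw": 0,"hand": -0.5},{"x": 0,"y": 0,"z": 0,"yaw": 0,"hand": -1},{"x": 0,"y": 0,"z": 0,"yaw": 0,"hand": -1},{"x": 0,"y": 0,"z": 0,"yaw": 0,"hand": -1},{"x": 0,"y": 0,"z": 0,"yaw": 0,"hand": -1},{"x": 0,"y": 0,"z": 0,"yaw": 0,"hand": -1}], "newtons": 45}}

```text
clock: 3.88
position: [0.5602, -0.2961, 0.0731]
ee_rot: [2.541, 1.846, 0.001]
force: [0.2, 0.7, 4.4]
width: 0.262
gripper_force: 44.8
```

Call:
{"op": "apply_moves", "data": {"motion": [{"x": 0,"y": 0,"z": 2,"yaw": 0,"hand": -1},{"x": 0,"y": 0,"z": 5,"yaw": 0,"hand": -1},{"x": 0,"y": 0,"z": 9,"yaw": 0,"hand": -1},{"x": 0,"y": 3,"z": 13,"yaw": 6,"hand": -1},{"x": 0,"y": 8,"z": 13.5,"yaw": 14,"hand": -1},{"x": -0.2,"y": 13,"z": 13.5,"yaw": 22,"hand": -1},{"x": -0.4,"y": 18,"z": 13.5,"yaw": 28,"hand": -1},{"x": -0.6,"y": 21,"z": 13.5,"yaw": 28,"hand": -1},{"x": -0.6,"y": 22,"z": 13.5,"yaw": 28,"hand": -1},{"x": -0.6,"y": 22,"z": 13.5,"yaw": 28,"hand": -1}]}}

```text
clock: 5.12
position: [0.554, -0.0764, 0.2076]
ee_rot: [2.019, 2.407, -0.001]
force: [-0.1, -1.0, -0.7]
width: 0.255
gripper_force: 44.8
```

Run:
```python
from h import *
o=observe();print(o["position"],o["ee_rot"],o["force"],o["ft_torque"],o["width"],o["clock"])
import pickle
M={}
for n in ["wrist","scene","side"]:
    M[n]=camera_model(n);im=get_image(n);cv2.imwrite(f"pics/{n}2.png",im)
    for q in ["stop_screw","driver"]: print(n,q,[(r["p"],np.round(r["rect"]).tolist()) for r in recognise(q,n)][:3])
pickle.dump(M,open("m2.pkl","wb"))
c=lambda n,P:proj(n,P,M[n])
P=np.array(o["position"]);tip=P-[0,0,.065]
for n in M: print(n,"slot",np.round(c(n,(.5526,-.0192,.105))),"tip",np.round(c(n,tip)))
W=cv2.imread("pics/wrist2.png");S=cv2.imread("pics/scene2.png");D=cv2.imread("pics/side2.png")
r=lambda im,x,y,w,h,f:cv2.resize(im[y:y+h,x:x+w],(w*f,h*f),interpolation=cv2.INTER_CUBIC)
x,y=map(int,c("wrist",tip)); a=r(W,x-66,max(0,y-66),133,100,3)
xs,ys=map(int,c("scene",(.5526,-.0192,.12)));xd,yd=map(int,c("side",(.5526,-.0192,.12)))
b=r(S,xs-33,ys-25,66,50,6);d=r(D,xd-33,yd-25,66,50,6)
print("crop origins",(x-66,max(0,y-66)),(xs-33,ys-25),(xd-33,yd-25))
cv2.imwrite("pics/k2.png",np.vstack([np.hstack([b,d]),np.hstack([a[:300,:399],cv2.resize(W,(393,300))])]))
```

```text
[ 0.5539957  -0.07635005  0.20755349] [ 2.01914473e+00  2.40673288e+00 -7.88360748e-04] [-0.08479181 -0.97661967 -0.67750007] [-0.04538407 -0.00093427  0.07984555] 0.25539962519183385 5.125
wrist stop_screw [(0.58, [303.0, 130.0, 363.0, 184.0])]
wrist driver [(0.68, [290.0, 248.0, 354.0, 329.0])]
scene stop_screw [(0.69, [308.0, 204.0, 325.0, 238.0])]
scene driver [(0.85, [401.0, 303.0, 422.0, 356.0]), (0.76, [431.0, 305.0, 443.0, 343.0]), (0.75, [433.0, 245.0, 450.0, 289.0])]
side stop_screw [(0.63, [270.0, 242.0, 294.0, 260.0])]
side driver [(0.77, [372.0, 207.0, 377.0, 238.0]), (0.75, [284.0, 164.0, 299.0, 220.0]), (0.72, [385.0, 174.0, 398.0, 214.0])]
wrist slot [334. 158.] tip [322. 252.]
scene slot [317. 212.] tip [334. 205.]
side slot [278. 248.] tip [294. 216.]
crop origins (255, 186) (284, 180) (244, 216)
```

View pics/k2.png

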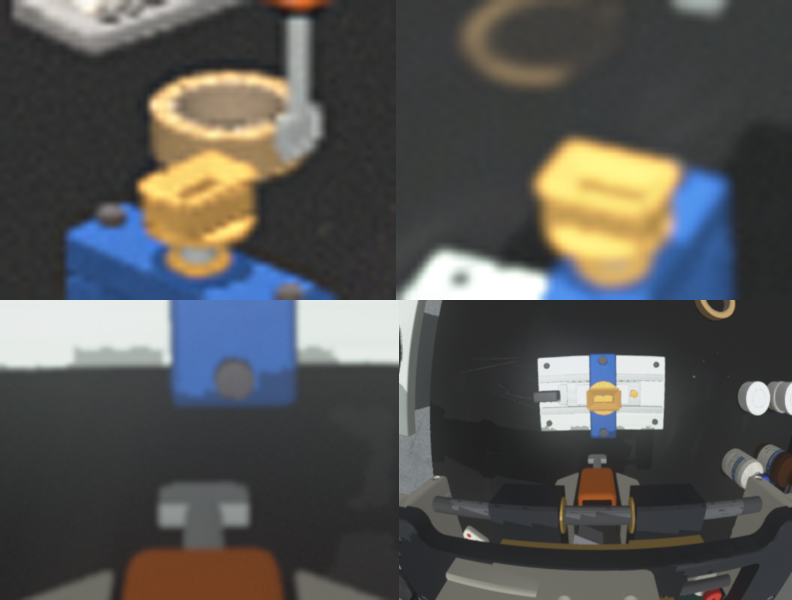

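Picture: the driver hangs true in the hand (blade tip at wrist crop (203,510) → wrist ≈(323,256)); the screw's slot shows at scene (316.5,211), side (280.5,248), wrist ≈(332,157), square to the tool.

Run:
```python
from h import *
import pickle;M=pickle.load(open("m2.pkl","rb"))
P,e=tri([ray("scene",(316.5,211.2),M["scene"]),ray("side",(280.5,247.7),M["side"]),ray("wrist",(332.5,157.5),M["wrist"])]);print(P.round(4),e)
W=cv2.imread("pics/wrist2.png")
a=cv2.resize(W[125:190,295:370],None,fx=6,fy=6,interpolation=cv2.INTER_CUBIC)
b=cv2.resize(W[240:290,290:365],None,fx=4,fy=4,interpolation=cv2.INTER_CUBIC)
a=np.hstack([a,np.zeros((390,300,3),np.uint8)]);a[:200,450:]=b;cv2.imwrite("pics/k3.png",a)
```

```text
[ 0.5502 -0.02    0.1062] [0.6, 2.1, 1.7]
```

View pics/k3.png

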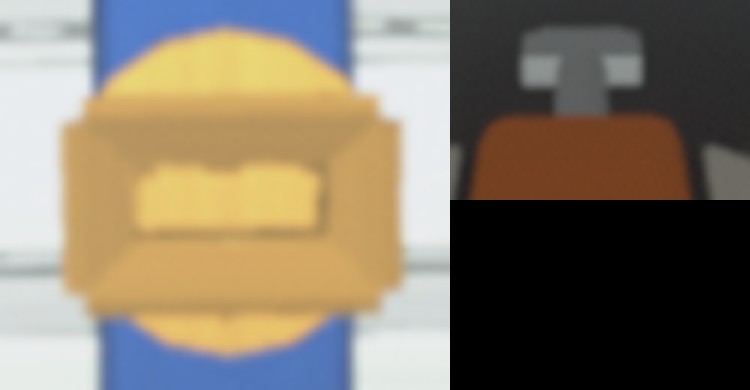

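Crop: slot's straight opening centred at wrist pixel (333.3,158.5), square to the picture; blade tip's centre about (322.9,249.8).

Run:
```python
from h import *
import pickle;M=pickle.load(open("m2.pkl","rb"))["wrist"]
t=onz("wrist",(322.9,249.8),.1425,M)
for z in (.103,.107):
    s=onz("wrist",(333.3,158.5),z,M);print(s.round(4),((s-t)*100).round(2))
print(t.round(4), [onz("wrist",(295+x/6,125+y/6),.105,M).round(4) for x,y in [(130,200),(330,202)]])
from scipy.spatial.transform import Rotation as R
o=observe();print(o["position"],R.from_rotvec(o["ee_rot"]).as_matrix().round(3))
```

```text
[ 0.5524 -0.0198  0.103 ] [-0.22  5.47 -3.95]
[ 0.5522 -0.0195  0.107 ] [-0.23  5.51 -3.55]
[ 0.5546 -0.0746  0.1425] [array([ 0.5408, -0.0216,  0.105 ]), array([ 0.5639, -0.0177,  0.105 ])]
[ 0.55398781 -0.07653443  0.20770014] [[-0.173  0.985 -0.   ]
 [ 0.985  0.173 -0.   ]
 [-0.    -0.    -1.   ]]
```

Call:
{"op": "apply_moves", "data": {"motion": [{"x": -0.1,"y": 2,"z": 0,"yaw": 0,"hand": -1},{"x": -0.2,"y": 4,"z": 0,"yaw": 0,"hand": -1},{"x": -0.2,"y": 5.5,"z": -1,"yaw": 0,"hand": -1},{"x": -0.2,"y": 5.5,"z": -2.2,"yaw": 0,"hand": -1},{"x": -0.2,"y": 5.5,"z": -2.6,"yaw": 0,"hand": -1},{"x": -0.2,"y": 5.5,"z": -2.6,"yaw": 0,"hand": -1}]}}

```text
clock: 6.32
position: [0.5517, -0.0221, 0.1811]
ee_rot: [-2.021, -2.405, 0.002]
force: [-0.1, 0.1, -1.9]
width: 0.26
gripper_force: 44.8
```

Run:
```python
from h import *
o=observe();print(o["position"],o["force"],o["ft_torque"],o["clock"])
L=[]
for n,P in [("scene",None),("side",None),("wrist",None)]:
    m=camera_model(n);im=get_image(n);cv2.imwrite(f"pics/{n}4.png",im)
    x,y=map(int,proj(n,(.552,-.02,.112),m)); w=32 if n!="wrist" else 40
    L.append(cv2.resize(im[y-w:y+w,x-w:x+w],(260,260),interpolation=cv2.INTER_CUBIC));print(n,x-w,y-w)
cv2.imwrite("pics/k4.png",np.hstack(L))
```

```text
[ 0.55171353 -0.02207366  0.18112935] [-0.10222721  0.07845195 -1.86251401] [-0.03456524  0.02188223 -0.00917771] 6.325
scene 285 176
side 246 212
wrist 281 207
```

View pics/k4.png

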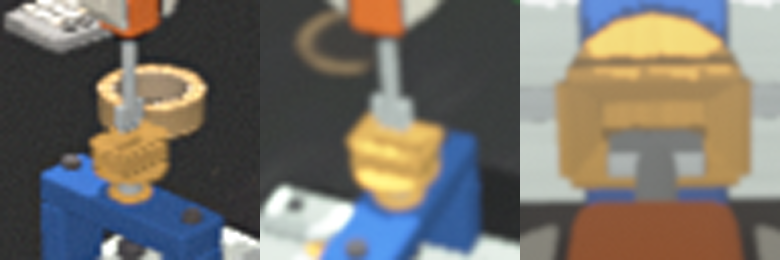

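The blade stands directly over the slot mouth in all three views (wrist crop: blade centre 657, head centre 653). Lower it.

Call:
{"op": "apply_moves", "data": {"motion": [{"x": 0,"y": 0,"z": -0.4,"yaw": 0,"hand": -1},{"x": 0,"y": 0,"z": -0.8,"yaw": 0,"hand": -1},{"x": 0,"y": 0,"z": -1.1,"yaw": 0,"hand": -1},{"x": 0,"y": 0,"z": -1.3,"yaw": 0,"hand": -1},{"x": 0,"y": 0,"z": -1.3,"yaw": 0,"hand": -1}]}}

```text
clock: 7.1
position: [0.5519, -0.021, 0.1686]
ee_rot: [-2.019, -2.406, 0.0]
force: [0.6, 0.2, 0.3]
width: 0.258
gripper_force: 44.8
```

```bash
python3 -c "
from cell import *
o=observe();print(o['position'],o['force'],o['ft_torque'],o['clock'])"
```

```text
[ 0.55194428 -0.02100158  0.16857091] [0.60638737 0.19466618 0.29658534] [0.01578889 0.03020286 0.02631635] 7.1
```

Call:
{"op": "apply_moves", "data": {"motion": [{"x": 0,"y": 0,"z": -0.2,"yaw": 0,"hand": -1},{"x": 0,"y": 0,"z": -0.4,"yaw": 0,"hand": -1},{"x": 0,"y": 0,"z": -0.5,"yaw": 0,"hand": -1},{"x": 0,"y": 0,"z": -0.5,"yaw": 0,"hand": -1}]}}

```text
clock: 7.6
position: [0.552, -0.021, 0.1637]
ee_rot: [-2.019, -2.407, 0.0]
force: [-0.2, -0.3, -1.4]
width: 0.261
gripper_force: 44.8
```

```bash
python3 -c "
from cell import *
o=observe();print(o['position'],o['force'],o['ft_torque'],o['clock'])"
```

```text
[ 0.55197386 -0.02101468  0.16366585] [-0.17486641 -0.33578073 -1.39644761] [-0.00374844 -0.04096647 -0.02742611] 7.6
```

Call:
{"op": "apply_moves", "data": {"motion": [{"x": 0,"y": 0,"z": 0,"yaw": -4,"hand": -1},{"x": 0,"y": 0,"z": -0.05,"yaw": -8,"hand": -1},{"x": 0,"y": 0,"z": -0.1,"yaw": -12,"hand": -1},{"x": 0,"y": 0,"z": -0.15,"yaw": -16,"hand": -1}]}}

```text
clock: 8.1
position: [0.5522, -0.0217, 0.1626]
ee_rot: [2.337, 2.098, -0.0]
force: [-2.0, -1.5, 4.6]
width: 0.258
gripper_force: 44.8
```

```bash
cat > t.py <<'E'
from h import *
from scipy.spatial.transform import Rotation as R
F=[];T=[]
for i in range(4):
    o=observe();F.append(o['force']);T.append(o['ft_torque']);get_image("side")
m=R.from_rotvec(o['ee_rot']).as_matrix();F=np.array(F);T=np.array(T)
print(o['position'].round(4),"yaw",np.degrees(np.arctan2(-m[0,0],m[1,0])).round(2),"F",F.mean(0).round(2),"T",T.mean(0).round(3),"Tz",T[:,2].round(3),o['clock'],o['gripper_force'],o['width'])
E
python3 t.py
```

```text
[ 0.5522 -0.0216  0.1626] yaw -5.95 F [-1.15 -2.2   2.97] T [-0.618  0.306  0.114] Tz [0.133 0.101 0.093 0.128] 8.25 44.77291166782379 0.26069484286146816
```

Call:
{"op": "apply_moves", "data": {"motion": [{"x": 0,"y": 0,"z": -0.07,"yaw": -4,"hand": -1},{"x": 0,"y": 0,"z": -0.14,"yaw": -8,"hand": -1}]}}

```text
clock: 8.55
position: [0.5521, -0.0216, 0.1613]
ee_rot: [2.476, 1.932, 0.0]
force: [-2.2, -2.8, 4.5]
width: 0.26
gripper_force: 44.8
```

```bash
python3 t.py
```

```text
[ 0.5521 -0.0216  0.1612] yaw -13.96 F [-1.69 -2.79  4.84] T [-0.857  0.535  0.127] Tz [0.127 0.134 0.125 0.122] 8.7 44.77759122848511 0.2596264694979574
```

Call:
{"op": "apply_moves", "data": {"motion": [{"x": 0,"y": 0,"z": -0.05,"yaw": -3,"hand": -1},{"x": 0,"y": 0,"z": -0.1,"yaw": -6,"hand": -1}]}}

```text
clock: 9.0
position: [0.552, -0.0216, 0.1602]
ee_rot: [2.574, 1.801, -0.0]
force: [-2.0, -3.1, 5.6]
width: 0.254
gripper_force: 44.8
```

```bash
python3 t.py
python3 - <<'E'
from h import *
# head orientation: brass mask vs time in wrist images, relative to tool
for n in ["wrist4","now"]:
    im=get_image("wrist") if n=="now" else cv2.imread(f"pics/{n}.png")
    if n=="now": cv2.imwrite("pics/wrist5.png",im)
    h=cv2.cvtColor(im,cv2.COLOR_BGR2HSV);m=cv2.inRange(h,(12,70,70),(30,255,255))[180:300,260:390]
    c=max(cv2.findContours(m,0,2)[0],key=cv2.contourArea);print(n,cv2.contourArea(c),cv2.minAreaRect(c),cv2.boundingRect(c))
E
```

```text
[ 0.5519 -0.0216  0.1601] yaw -19.97 F [-1.82 -3.38  6.09] T [-0.962  0.642  0.126] Tz [0.16  0.09  0.117 0.138] 9.15 44.777414202690125 0.2612014046974617
wrist4 2155.5 ((61.5, 57.5), (53.0, 59.0), 90.0) (32, 31, 60, 54)
now 2260.5 ((59.30884552001953, 67.064453125), (55.478660583496094, 66.3646469116211), 80.34010314941406) (27, 39, 69, 61)
```

Call:
{"op": "apply_moves", "data": {"motion": [{"x": 0,"y": 0,"z": 0,"yaw": -3,"hand": -1},{"x": 0,"y": 0,"z": -0.02,"yaw": -6,"hand": -1}]}}

```text
clock: 9.5
position: [0.5518, -0.0216, 0.1596]
ee_rot: [2.665, 1.664, -0.001]
force: [-1.0, -2.8, 0.9]
width: 0.259
gripper_force: 44.8
```

```bash
python3 t.py
```

```text
[ 0.5518 -0.0215  0.1595] yaw -25.92 F [-1.39 -3.62  1.86] T [-1.046  0.426  0.198] Tz [0.267 0.171 0.173 0.183] 9.65 44.79425847530365 0.2598245426659473
```

Call:
{"op": "apply_moves", "data": {"motion": [{"x": 0,"y": 0,"z": -0.04,"yaw": -2,"hand": -1},{"x": 0,"y": 0,"z": -0.07,"yaw": -4,"hand": -1}]}}

```text
clock: 9.95
position: [0.5517, -0.0215, 0.1589]
ee_rot: [2.722, 1.568, -0.001]
force: [-1.6, -4.2, 3.5]
width: 0.26
gripper_force: 44.8
```

```bash
python3 t.py
```

```text
[ 0.5517 -0.0215  0.1589] yaw -30.07 F [-1.76 -4.5   3.37] T [-1.398  0.709  0.228] Tz [0.263 0.253 0.197 0.199] 10.1 44.80300962924957 0.25870327061831994
```

Call:
{"op": "apply_moves", "data": {"motion": [{"x": 0,"y": 0,"z": -0.02,"yaw": -2,"hand": -1},{"x": 0,"y": 0,"z": -0.05,"yaw": -4,"hand": -1}]}}

```text
clock: 10.4
position: [0.5517, -0.0215, 0.1583]
ee_rot: [2.775, 1.472, -0.001]
force: [-2.1, -4.4, 3.3]
width: 0.261
gripper_force: 44.8
```

```bash
sed -i 's/range(4)/range(7)/' t.py; python3 t.py
```

```text
[ 0.5516 -0.0215  0.1583] yaw -34.05 F [-2.31 -4.46  3.11] T [-1.379  0.754  0.248] Tz [0.237 0.269 0.245 0.242 0.262 0.251 0.231] 10.7 44.81311798095703 0.26047410200436694
```

Call:
{"op": "apply_moves", "data": {"motion": [{"x": 0,"y": 0,"z": 0.01,"yaw": -1,"hand": -1},{"x": 0,"y": 0,"z": 0.01,"yaw": -2,"hand": -1}]}}

```text
clock: 11.0
position: [0.5516, -0.0215, 0.1583]
ee_rot: [2.8, 1.424, -0.002]
force: [-2.1, -5.6, 0.6]
width: 0.256
gripper_force: 44.8
```

```bash
python3 t.py
python3 - <<'E'
from h import *
S={}
for n in ["scene","side","wrist"]:
    S[n]=get_image(n);cv2.imwrite(f"pics/{n}6.png",S[n])
L=[]
for n,f in [("scene","scene4"),("scene","scene6"),("side","side4"),("side","side6")]:
    x,y=map(int,proj(n,(.552,-.02,.035)));im=cv2.imread(f"pics/{f}.png");print(n,x-30,y-24)
    L.append(cv2.resize(im[y-24:y+24,x-30:x+30],(390,290),interpolation=cv2.INTER_CUBIC))
cv2.imwrite("pics/k6.png",np.vstack([np.hstack(L[:2]),np.hstack(L[2:])]))
im=S["wrist"];h=cv2.cvtColor(im,cv2.COLOR_BGR2HSV);m=cv2.inRange(h,(12,70,70),(30,255,255))[180:300,260:390]
c=max(cv2.findContours(m,0,2)[0],key=cv2.contourArea);print(cv2.contourArea(c),cv2.minAreaRect(c))
E
```

```text
[ 0.5516 -0.0215  0.1582] yaw -36.05 F [-1.85 -4.7   0.71] T [-1.385  0.585  0.286] Tz [0.258 0.321 0.339 0.276 0.297 0.286 0.222] 11.3 44.82861578464508 0.2576288908568352
scene 287 215
scene 287 215
side 250 252
side 250 252
2228.0 ((59.574790954589844, 66.68939208984375), (54.1572380065918, 67.3504638671875), 80.34010314941406)
```

View pics/k6.png

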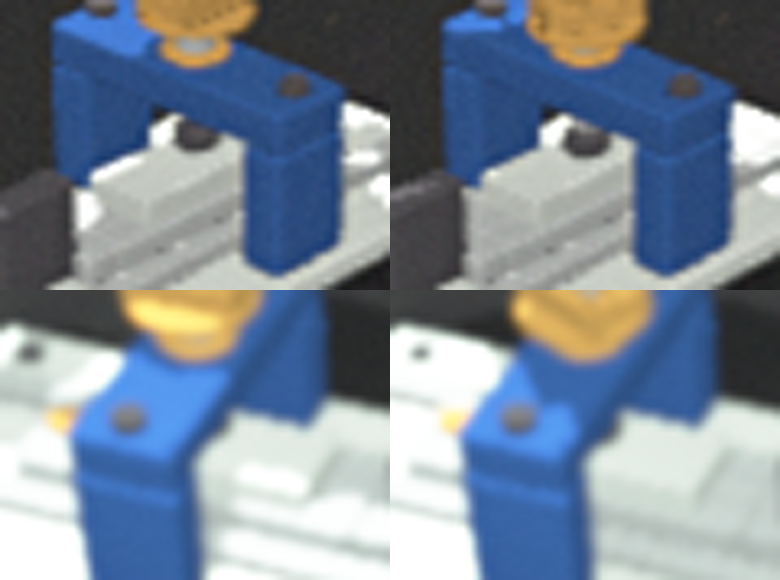

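The foot (scene crop 195,140 → 585,143) has dropped only slightly and now sits on the plate; the block is still in place. I cross-check the spring's compression from the foot's edge shift.

Run:
```python
from h import *
a=cv2.imread("pics/scene4.png",0).astype(float);b=cv2.imread("pics/scene6.png",0).astype(float);z=cv2.imread("pics/scene0.png",0).astype(float)
# foot dark-> plate light edge per column around x=315..320
for x in range(313,322):
    r=[]
    for im in (z,a,b):
        col=im[231:248,x]; i=int(np.argmin(col[:10])); lo=col[i]; hi=col[i:i+6].max(); t=(lo+hi)/2
        j=i
        while j<16 and col[j]<t: j+=1
        r.append(round(231+j-1+(t-col[j-1])/(col[j]-col[j-1]+1e-9),2) if j>0 else None)
    print(x,r)
print(a[233:244,317].round(),b[233:244,317].round())
p=[proj("scene",(.552,-.02,zz)) for zz in (.03,.04)];print(p)
```

```text
313 [np.float64(233.43), np.float64(233.48), np.float64(233.56)]
314 [np.float64(233.41), np.float64(233.41), np.float64(233.66)]
315 [np.float64(239.61), np.float64(239.6), np.float64(240.59)]
316 [np.float64(239.47), np.float64(239.48), np.float64(234.39)]
317 [np.float64(239.47), np.float64(239.47), np.float64(240.71)]
318 [np.float64(239.57), np.float64(239.56), np.float64(240.56)]
319 [np.float64(239.26), np.float64(239.25), np.float64(240.26)]
320 [np.float64(238.28), np.float64(238.34), np.float64(239.34)]
321 [np.float64(236.88), np.float64(236.88), np.float64(236.85)]
[ 72.  72.  63.  80.  83.  70.  68. 162. 199. 202. 198.] [ 69.  72. 104. 125.  91.  78.  68.  70. 160. 198. 200.]
[(np.float64(317.2913593837938), np.float64(241.6686618839249)), (np.float64(317.2602645497479), np.float64(237.79291703858675))]
```

Call:
{"op": "apply_moves", "data": {"motion": [{"x": 0,"y": 0,"z": 0,"yaw": 6,"hand": -1},{"x": 0,"y": 0,"z": 0,"yaw": 12,"hand": -1},{"x": 0,"y": 0,"z": 0,"yaw": 18,"hand": -1},{"x": 0,"y": 0,"z": 0,"yaw": 21,"hand": -1}]}}

```text
clock: 12.0
position: [0.5524, -0.0206, 0.1584]
ee_rot: [-2.491, -1.915, -0.002]
force: [0.3, -1.8, -0.3]
width: 0.258
gripper_force: 44.7
```

```bash
python3 t.py
```

```text
[ 0.5521 -0.0206  0.1585] yaw -15.06 F [ 0.44 -1.44 -0.73] T [-0.493 -0.098 -0.006] Tz [-0.03  -0.002 -0.081 -0.003  0.025  0.043  0.005] 12.3 44.74868953227997 0.25811569838701054
```

Call:
{"op": "apply_moves", "data": {"motion": [{"x": 0,"y": 0,"z": 0.02,"yaw": 1,"hand": -1},{"x": 0,"y": 0,"z": 0.04,"yaw": 3,"hand": -1}]}}

```text
clock: 12.6
position: [0.5519, -0.0209, 0.1588]
ee_rot: [-2.439, -1.979, 0.0]
force: [0.2, -1.1, -1.7]
width: 0.261
gripper_force: 44.7
```

```bash
python3 t.py
```

```text
[ 0.5519 -0.021   0.1589] yaw -12.02 F [-0.49 -1.03 -1.72] T [-0.241  0.108 -0.003] Tz [ 0.012 -0.003  0.001 -0.016 -0.019  0.018 -0.011] 12.9 44.74949240684509 0.2617653676792969
```

Call:
{"op": "apply_moves", "data": {"motion": [{"x": 0,"y": 0,"z": 0,"yaw": 1.5,"hand": -1},{"x": 0,"y": 0,"z": 0,"yaw": 3,"hand": -1},{"x": 0,"y": 0,"z": 0,"yaw": 3,"hand": -1}]}}

```text
clock: 13.32
position: [0.552, -0.0212, 0.1589]
ee_rot: [2.389, 2.041, -0.0]
force: [-0.5, -2.2, -0.9]
width: 0.262
gripper_force: 44.7
```

```bash
python3 t.py
```

```text
[ 0.552  -0.0212  0.1589] yaw -9.02 F [-0.   -2.03 -1.4 ] T [-0.54   0.108 -0.02 ] Tz [-0.009 -0.002 -0.02  -0.037 -0.058 -0.006 -0.009] 13.625 44.74752724170685 0.26109191130457937
```

Call:
{"op": "apply_moves", "data": {"motion": [{"x": 0,"y": 0,"z": 0.02,"yaw": 1.5,"hand": -1},{"x": 0,"y": 0,"z": 0.04,"yaw": 3,"hand": -1},{"x": 0,"y": 0,"z": 0.04,"yaw": 3,"hand": -1}]}}

```text
clock: 14.05
position: [0.5519, -0.0213, 0.1593]
ee_rot: [2.334, 2.102, -0.0]
force: [-0.5, -3.4, -3.4]
width: 0.259
gripper_force: 44.7
```

```bash
python3 t.py
```

```text
[ 0.552  -0.0213  0.1593] yaw -6.02 F [-0.37 -3.74 -2.75] T [-1.126  0.119 -0.024] Tz [ 0.033 -0.008 -0.032 -0.035 -0.015 -0.079 -0.034] 14.35 44.74527597427368 0.26072559780989846
```

Call:
{"op": "apply_moves", "data": {"motion": [{"x": 0,"y": 0,"z": 0,"yaw": 1.5,"hand": -1},{"x": 0,"y": 0,"z": 0.02,"yaw": 3,"hand": -1},{"x": 0,"y": 0,"z": 0.02,"yaw": 3,"hand": -1}]}}

```text
clock: 14.78
position: [0.552, -0.0215, 0.1595]
ee_rot: [2.277, 2.164, -0.001]
force: [1.3, -5.8, -2.3]
width: 0.261
gripper_force: 44.7
```

```bash
python3 t.py
```

```text
[ 0.552  -0.0215  0.1594] yaw -2.96 F [ 0.04 -5.38 -3.43] T [-1.51   0.034 -0.034] Tz [-0.065  0.03  -0.004 -0.067 -0.086  0.015 -0.058] 15.075 44.74397599697113 0.258753968054963
```

Call:
{"op": "apply_moves", "data": {"motion": [{"x": 0,"y": 0,"z": 0.02,"yaw": 1.5,"hand": -1},{"x": 0,"y": 0,"z": 0.04,"yaw": 3,"hand": -1},{"x": 0,"y": 0,"z": 0.04,"yaw": 3,"hand": -1}]}}

```text
clock: 15.5
position: [0.552, -0.0216, 0.1597]
ee_rot: [2.22, 2.222, -0.001]
force: [-0.3, -4.9, -3.4]
width: 0.258
gripper_force: 44.7
```

```bash
python3 t.py
```

```text
[ 0.552  -0.0216  0.1597] yaw 0.03 F [ 0.77 -5.44 -4.46] T [-1.561 -0.166 -0.108] Tz [-0.118 -0.08  -0.09  -0.112 -0.07  -0.167 -0.114] 15.8 44.738945960998535 0.25780515314068175
```

Call:
{"op": "apply_moves", "data": {"motion": [{"x": 0,"y": 0,"z": 0,"yaw": 1,"hand": -1},{"x": 0,"y": 0,"z": 0,"yaw": 2,"hand": -1},{"x": 0,"y": 0,"z": 0,"yaw": 2,"hand": -1}]}}

```text
clock: 16.23
position: [0.5521, -0.0216, 0.1599]
ee_rot: [2.181, 2.26, -0.0]
force: [1.1, -5.2, -4.3]
width: 0.258
gripper_force: 44.7
```

```bash
python3 t.py
```

```text
[ 0.5521 -0.0216  0.1599] yaw 2.03 F [ 0.58 -5.52 -3.54] T [-1.545 -0.093 -0.136] Tz [-0.103 -0.136 -0.106 -0.12  -0.218 -0.17  -0.097] 16.525 44.73811447620392 0.2610734823790242
```

Call:
{"op": "apply_moves", "data": {"motion": [{"x": 0,"y": 0,"z": 0.02,"yaw": 1,"hand": -1},{"x": 0,"y": 0,"z": 0.04,"yaw": 2,"hand": -1},{"x": 0,"y": 0,"z": 0.04,"yaw": 2,"hand": -1}]}}

```text
clock: 16.95
position: [0.5521, -0.0216, 0.1602]
ee_rot: [2.141, 2.298, -0.0]
force: [1.1, -5.5, -4.8]
width: 0.261
gripper_force: 44.7
```

```bash
python3 t.py
```

```text
[ 0.5521 -0.0216  0.1602] yaw 4.02 F [ 0.53 -5.25 -4.5 ] T [-1.534 -0.193 -0.14 ] Tz [-0.158 -0.156 -0.144 -0.157 -0.121 -0.143 -0.104] 17.25 44.73765850067139 0.2575589329440077
```

Both directions agree: T0 ≈ 0.22 N m, foot ≈ 8 N at yaw −36° (the play is about 35°). Turning back to that angle.

Call:
{"op": "apply_moves", "data": {"motion": [{"x": 0,"y": 0,"z": -0.05,"yaw": -8,"hand": -1},{"x": 0,"y": 0,"z": -0.1,"yaw": -16,"hand": -1},{"x": 0,"y": 0,"z": -0.1,"yaw": -24,"hand": -1},{"x": 0,"y": 0,"z": -0.1,"yaw": -32,"hand": -1},{"x": 0,"y": 0,"z": -0.14,"yaw": -36,"hand": -1},{"x": 0,"y": 0,"z": -0.17,"yaw": -38,"hand": -1},{"x": 0,"y": 0,"z": -0.19,"yaw": -40,"hand": -1}]}}

```text
clock: 18.18
position: [0.5509, -0.0212, 0.1585]
ee_rot: [-2.798, -1.426, 0.003]
force: [-4.3, -3.7, 4.1]
width: 0.263
gripper_force: 44.8
```

```bash
python3 t.py
```

```text
[ 0.5509 -0.0211  0.1585] yaw -35.91 F [-4.73 -4.3   3.27] T [-1.328  1.445  0.272] Tz [0.282 0.32  0.259 0.231 0.246 0.255 0.306] 18.475 44.82135057449341 0.260130494439188
```

Call:
{"op": "apply_moves", "data": {"motion": [{"x": 0,"y": 0,"z": 0,"yaw": 9,"hand": -1},{"x": 0,"y": 0,"z": 0,"yaw": 18,"hand": -1},{"x": 0,"y": 0,"z": 0,"yaw": 18,"hand": -1},{"x": 0,"y": 0,"z": 1,"yaw": 18,"hand": -1},{"x": 0,"y": 0,"z": 3,"yaw": 18,"hand": -1},{"x": 0,"y": 0,"z": 6,"yaw": 18,"hand": -1}]}}

```text
clock: 19.27
position: [0.5518, -0.0201, 0.2193]
ee_rot: [-2.542, -1.844, 0.0]
force: [0.4, 0.3, -0.7]
width: 0.263
gripper_force: 44.8
```

Call:
{"op": "apply_moves", "data": {"motion": [{"x": 0.2,"y": -5,"z": 0,"yaw": 0,"hand": -1},{"x": 0.4,"y": -10,"z": 0,"yaw": 0,"hand": -1},{"x": 0.6,"y": -15,"z": 0,"yaw": 0,"hand": -1},{"x": 0.8,"y": -20,"z": 0,"yaw": 0,"hand": -1},{"x": 0.9,"y": -24,"z": -2,"yaw": 0,"hand": -1},{"x": 0.9,"y": -27,"z": -4,"yaw": 0,"hand": -1},{"x": 0.9,"y": -27.4,"z": -6,"yaw": 0,"hand": -1},{"x": 0.9,"y": -27.4,"z": -6.5,"yaw": 0,"hand": -1},{"x": 0.9,"y": -27.4,"z": -6.5,"yaw": 0,"hand": -1}]}}

```text
clock: 20.4
position: [0.5617, -0.2939, 0.154]
ee_rot: [-2.541, -1.847, -0.001]
force: [0.6, 0.1, -1.2]
width: 0.258
gripper_force: 44.8
```

```bash
python3 t.py
python3 - <<'E'
from h import *
o=observe();m=camera_model("wrist");im=get_image("wrist");cv2.imwrite("pics/wrist7.png",im)
P=o["position"];tip=P-[0,0,.065];print("tip pred px",proj("wrist",tip,m),"hole px",proj("wrist",(.5608,-.2942,.04),m))
x,y=map(int,proj("wrist",tip,m));x0,y0=x-66,y-66
a=cv2.resize(im[y0:y0+110,x0:x0+133],None,fx=6,fy=5.4,interpolation=cv2.INTER_CUBIC);print(x0,y0)
cv2.imwrite("pics/k7.png",a[:594,:798])
E
```

```text
[ 0.5615 -0.2948  0.1542] yaw -17.99 F [-0.14 -0.33 -0.79] T [-0.002  0.038 -0.001] Tz [ 0.02  -0.039 -0.007  0.034 -0.006 -0.02   0.008] 20.7 44.75050449371338 0.25854030859312893
tip pred px (np.float64(322.34574981788984), np.float64(252.63188834861154)) hole px (np.float64(321.44889044107435), np.float64(230.1617722293879))
256 186
```

View pics/k7.png

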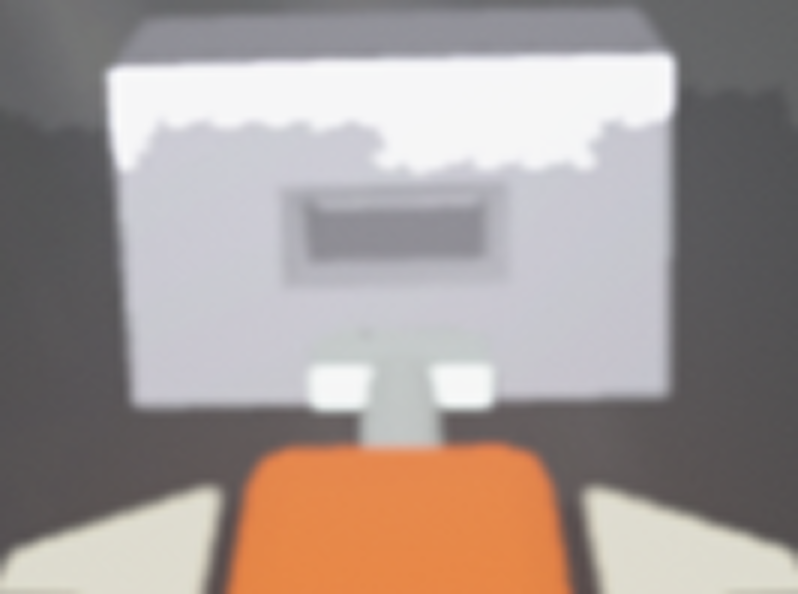

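Crop: driver hangs straight, pocket mouth centred at wrist (321.8,229.9), blade tip about (322.8,249.8).

Run:
```python
from h import *
m=camera_model("wrist");o=observe();h=onz("wrist",(321.8,229.9),.04,m);t=onz("wrist",(322.8,249.8),.0892,m)
print(h.round(4),t.round(4),((h-t)*100).round(2),o["position"])
```

```text
[ 0.561  -0.2941  0.04  ] [ 0.5621 -0.2931  0.0892] [-0.11 -0.1  -4.92] [ 0.56120967 -0.29492361  0.1538602 ]
```

Call:
{"op": "apply_moves", "data": {"motion": [{"x": -0.1,"y": -0.1,"z": 0,"yaw": 0,"hand": -1},{"x": -0.1,"y": -0.1,"z": -2,"yaw": 0,"hand": -1},{"x": -0.1,"y": -0.1,"z": -4,"yaw": 0,"hand": -1},{"x": -0.1,"y": -0.1,"z": -5,"yaw": 0,"hand": -1},{"x": -0.1,"y": -0.1,"z": -5.5,"yaw": 0,"hand": -1},{"x": -0.1,"y": -0.1,"z": -5.5,"yaw": 0,"hand": -1}]}}

```text
clock: 21.55
position: [0.5601, -0.2961, 0.0986]
ee_rot: [2.542, 1.846, 0.0]
force: [-0.0, 0.4, -1.3]
width: 0.261
gripper_force: 44.8
```

Call:
{"op": "apply_moves", "data": {"motion": [{"x": 0,"y": 0,"z": -0.7,"yaw": 0,"hand": -1},{"x": 0,"y": 0,"z": -1.4,"yaw": 0,"hand": -1},{"x": 0,"y": 0,"z": -2,"yaw": 0,"hand": -1},{"x": 0,"y": 0,"z": -2.3,"yaw": 0,"hand": -1},{"x": 0,"y": 0,"z": -2.4,"yaw": 0,"hand": -1},{"x": 0,"y": 0,"z": -2.4,"yaw": 0,"hand": -1}]}}

```text
clock: 22.3
position: [0.5601, -0.2961, 0.0745]
ee_rot: [2.542, 1.846, 0.0]
force: [0.2, -0.3, -1.6]
width: 0.26
gripper_force: 44.8
```

Call:
{"op": "apply_moves", "data": {"motion": [{"x": 0,"y": 0,"z": -0.1,"yaw": 0,"hand": -1},{"x": 0,"y": 0,"z": -0.13,"yaw": 0,"hand": -1},{"x": 0,"y": 0,"z": -0.13,"yaw": 0,"hand": 0.2},{"x": 0,"y": 0,"z": -0.13,"yaw": 0,"hand": 0.2},{"x": 0,"y": 0,"z": -0.13,"yaw": 0,"hand": 0.2},{"x": 0,"y": 0,"z": 2,"yaw": 0,"hand": 0.2},{"x": 0,"y": 0,"z": 6,"yaw": 0,"hand": 0.2},{"x": 0,"y": 0,"z": 11,"yaw": 0,"hand": 0.2}]}}

```text
clock: 23.3
position: [0.5594, -0.2957, 0.1848]
ee_rot: [-2.54, -1.845, 0.002]
force: [1.6, -0.4, -0.6]
width: 0.598
gripper_force: 0.0
```

Run:
```python
from h import *
m=camera_model("wrist");im=get_image("wrist");cv2.imwrite("pics/wrist8.png",im)
print(observe()["position"],[(r["p"],np.round(r["rect"]).tolist(),) for r in recognise("driver","wrist")][:5],proj("wrist",(.561,-.294,.112),m))
# fin position from scene/side
for n in ["scene","side"]:
    get_image(n);print(n,[(r["p"],np.round(r["rect"]).tolist(),) for r in recognise("block_fin",n)][:3])
f=np.radians(10.5);c=np.array([.5525,-.0195,0]);u=np.array([np.cos(f),np.sin(f),0])
P=c-.082*u+[0,0,.044];print("fin",P)
for n in ["scene","side"]: print(n,proj(n,P))
# fin in original wrist image: crop c1 top face (48..137, 295..345)/3+140 at z=.054
```

```text
[ 0.56255557 -0.29747941  0.19269768] [(0.92, [304.0, 214.0, 341.0, 262.0]), (0.75, [324.0, 289.0, 350.0, 331.0]), (0.7, [196.0, 203.0, 232.0, 244.0]), (0.7, [254.0, 302.0, 290.0, 380.0])] (np.float64(324.2362702439402), np.float64(245.5491147234133))
scene [(0.87, [282.0, 236.0, 325.0, 268.0]), (0.21, [306.0, 210.0, 325.0, 240.0])]
side [(0.97, [253.0, 268.0, 330.0, 295.0]), (0.63, [342.0, 178.0, 355.0, 212.0])]
fin [ 0.4718731  -0.03444331  0.044     ]
scene (np.float64(290.3274411215704), np.float64(249.93367919674566))
side (np.float64(319.6152111638975), np.float64(282.67597514283517))
```

Driver is back upright in the stand (wrist rect 304–341, 214–262). Now to the fin.

Call:
{"op": "apply_moves", "data": {"motion": [{"x": -1,"y": 3,"z": 0,"yaw": -6,"hand": 0.2},{"x": -2,"y": 7,"z": 0,"yaw": -14,"hand": 0.1},{"x": -3.5,"y": 11,"z": 0,"yaw": -22,"hand": 0.1},{"x": -5,"y": 15,"z": 0,"yaw": -30,"hand": 0.1},{"x": -6.5,"y": 19,"z": 0,"yaw": -38,"hand": 0.1},{"x": -7.5,"y": 22,"z": 0,"yaw": -46,"hand": 0.1},{"x": -8.3,"y": 24.5,"z": 0,"yaw": -54,"hand": 0.1},{"x": -8.8,"y": 26.1,"z": 0,"yaw": -61,"hand": 0.1},{"x": -8.8,"y": 26.1,"z": 0,"yaw": -61,"hand": 0.1},{"x": -8.8,"y": 26.1,"z": 0,"yaw": -61,"hand": 0.1}]}}

```text
clock: 24.85
position: [0.4719, -0.0358, 0.184]
ee_rot: [3.126, 0.304, -0.001]
force: [-0.2, -0.2, -0.9]
width: 0.55
gripper_force: 0.0
```

Run:
```python
from h import *
get_image("side");o=observe();m=camera_model("wrist");im=get_image("wrist");cv2.imwrite("pics/wrist9.png",im)
print(o["position"],o["ee_rot"],o["clock"],o["joints"])
for q in ["block_fin","stop_screw"]: print(q,[(r["p"],np.round(r["rect"]).tolist()) for r in recognise(q,"wrist")][:3])
x,y=map(int,proj("wrist",(.472,-.0345,.054),m));print(x,y)
c=im[y-50:y+50,x-60:x+60];g=cv2.cvtColor(c,cv2.COLOR_BGR2HSV);d=cv2.inRange(g,(0,0,25),(180,90,110))
cv2.imwrite("pics/k9.png",cv2.resize(im[max(0,y-100):y+80,x-120:x+120],None,fx=3,fy=3,interpolation=cv2.INTER_CUBIC)); print(x-120,max(0,y-100))
```

```text
[ 0.47197035 -0.03599161  0.18408775] [ 3.12645879e+00  3.02777276e-01 -1.09689815e-03] 24.9 [-0.31048417  0.23471654  0.3309046   2.00748365 -0.09478527  0.91451636
 -1.30774791]
block_fin [(0.71, [299.0, 56.0, 345.0, 242.0])]
stop_screw [(0.74, [247.0, 16.0, 396.0, 233.0]), (0.6, [292.0, 89.0, 351.0, 157.0])]
322 223
202 123
```

View pics/k9.png

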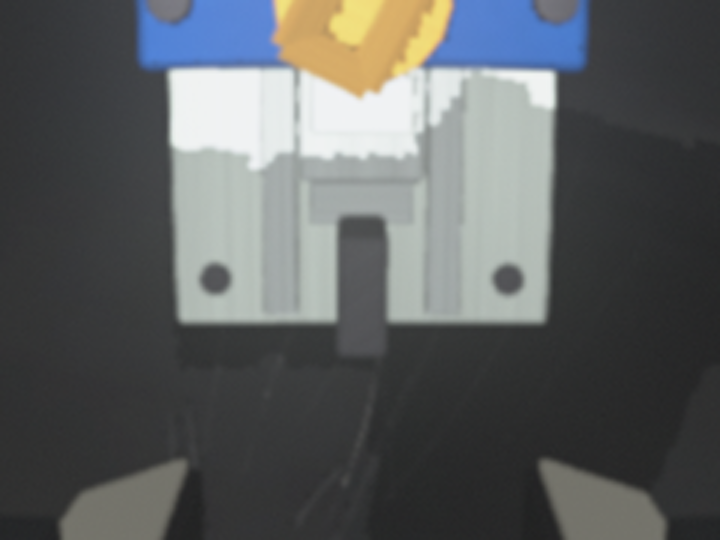

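The fin's top is centred at wrist (322.7,222), square to the fingers and where predicted (322,223). That was the last picture I look at; from here on numbers only.

Call:
{"op": "apply_moves", "data": {"motion": [{"x": 0,"y": 0.15,"z": -4,"yaw": 0,"hand": 0.1},{"x": 0,"y": 0.15,"z": -8,"yaw": 0,"hand": 0.1},{"x": 0,"y": 0.15,"z": -12,"yaw": 0,"hand": 0.1},{"x": 0,"y": 0.15,"z": -14.5,"yaw": 0,"hand": 0},{"x": 0,"y": 0.15,"z": -15.3,"yaw": 0,"hand": -0.2},{"x": 0,"y": 0.15,"z": -15.3,"yaw": 0,"hand": -0.2}], "newtons": 15}}

```text
clock: 25.8
position: [0.4721, -0.0339, 0.0315]
ee_rot: [3.127, 0.301, -0.001]
force: [-0.6, 0.1, 0.3]
width: 0.406
gripper_force: 0.0
```

Call:
{"op": "apply_moves", "data": {"motion": [{"x": 0,"y": 0,"z": 0,"yaw": 0,"hand": -0.5},{"x": 0,"y": 0,"z": 0,"yaw": 0,"hand": -0.6},{"x": 0,"y": 0,"z": 0,"yaw": 0,"hand": -0.7},{"x": 0,"y": 0,"z": 0,"yaw": 0,"hand": -0.8},{"x": 0,"y": 0,"z": 0,"yaw": 0,"hand": -1},{"x": 0,"y": 0,"z": 0,"yaw": 0,"hand": -1},{"x": 0,"y": 0,"z": 0,"yaw": 0,"hand": -1}], "newtons": 25}}

```text
clock: 26.68
position: [0.4728, -0.0344, 0.0321]
ee_rot: [3.127, 0.299, 0.003]
force: [-0.4, -4.1, 7.8]
width: 0.149
gripper_force: 25.0
```

```bash
python3 t.py
```

```text
[ 0.4727 -0.0345  0.0321] yaw -79.09 F [-0.26 -3.46  7.26] T [-0.844  0.214 -0.256] Tz [-0.249 -0.244 -0.252 -0.248 -0.217 -0.302 -0.279] 26.975 25.001107156276703 0.15033345667690282
```

Call:
{"op": "apply_moves", "data": {"motion": [{"x": 0,"y": 0,"z": 0.1,"yaw": 0,"hand": -1},{"x": -0.15,"y": -0.03,"z": 0.1,"yaw": 0,"hand": -1},{"x": -0.3,"y": -0.06,"z": 0.1,"yaw": 0,"hand": -1},{"x": -0.45,"y": -0.09,"z": 0.1,"yaw": 0,"hand": -1},{"x": -0.6,"y": -0.115,"z": 0.1,"yaw": 0,"hand": -1}]}}

```text
clock: 27.65
position: [0.4697, -0.0343, 0.033]
ee_rot: [3.126, 0.301, 0.01]
force: [10.8, -1.0, -9.0]
width: 0.151
gripper_force: 25.0
```

```bash
python3 t.py
```

```text
[ 0.4694 -0.0343  0.033 ] yaw -78.98 F [10.51 -0.69 -9.33] T [-0.183 -1.945 -0.237] Tz [-0.268 -0.232 -0.251 -0.187 -0.268 -0.244 -0.207] 27.95 24.9930739402771 0.15007925957716373
```

Call:
{"op": "apply_moves", "data": {"motion": [{"x": -0.2,"y": -0.04,"z": -0.03,"yaw": 0,"hand": -1},{"x": -0.4,"y": -0.08,"z": -0.06,"yaw": 0,"hand": -1},{"x": -0.6,"y": -0.12,"z": -0.06,"yaw": 0,"hand": -1},{"x": -0.8,"y": -0.155,"z": -0.06,"yaw": 0,"hand": -1},{"x": -1.0,"y": -0.19,"z": -0.06,"yaw": 0,"hand": -1},{"x": -1.2,"y": -0.23,"z": -0.06,"yaw": 0,"hand": -1},{"x": -1.4,"y": -0.27,"z": -0.06,"yaw": 0,"hand": -1}]}}

```text
clock: 28.88
position: [0.4567, -0.037, 0.0327]
ee_rot: [3.126, 0.302, 0.013]
force: [13.2, -0.7, -7.3]
width: 0.146
gripper_force: 25.0
```

```bash
python3 t.py
```

```text
[ 0.4564 -0.037   0.0327] yaw -78.96 F [12.02 -0.64 -7.72] T [-0.179 -2.244 -0.114] Tz [-0.057 -0.149 -0.121 -0.119 -0.133 -0.115 -0.102] 29.175 24.975578784942627 0.14837725879113461
```

Call:
{"op": "apply_moves", "data": {"motion": [{"x": -0.2,"y": -0.04,"z": 0,"yaw": 0,"hand": -1},{"x": -0.4,"y": -0.08,"z": 0,"yaw": 0,"hand": -1},{"x": -0.54,"y": -0.11,"z": 0,"yaw": 0,"hand": -1},{"x": -0.54,"y": -0.11,"z": 0,"yaw": 0,"hand": -1}]}}

```text
clock: 29.72
position: [0.4511, -0.0381, 0.0327]
ee_rot: [3.126, 0.302, 0.012]
force: [11.9, -0.8, -7.1]
width: 0.151
gripper_force: 25.0
```

```bash
python3 t.py
python3 - <<'E'
from h import *
m=camera_model("wrist");im=get_image("wrist");cv2.imwrite("pics/wrist10.png",im)
# plate/base front edges not needed; fin dark face extents
a=cv2.imread("pics/scene6.png",0)
b=get_image("scene");cv2.imwrite("pics/scene10.png",b)
for n,P in [("scene",None),("side",None)]:
    if n=="side": get_image(n)
    print(n,[(r["p"],np.round(r["rect"]).tolist()) for r in recognise("setting_block",n)][:2])
E
```

```text
[ 0.4511 -0.0381  0.0327] yaw -78.96 F [11.92 -0.53 -6.98] T [-0.122 -2.224 -0.125] Tz [-0.084 -0.124 -0.146 -0.17  -0.152 -0.088 -0.113] 30.025 24.978643655776978 0.15450600548529553
scene [(0.9, [272.0, 236.0, 325.0, 268.0])]
side [(0.75, [280.0, 271.0, 341.0, 301.0])]
```

Call:
{"op": "apply_moves", "data": {"motion": [{"x": 0.1,"y": 0.02,"z": -0.05,"yaw": 0,"hand": -1},{"x": 0.2,"y": 0.04,"z": -0.1,"yaw": 0,"hand": -1},{"x": 0.2,"y": 0.04,"z": -0.1,"yaw": 0,"hand": -0.8},{"x": 0.2,"y": 0.04,"z": -0.1,"yaw": 0,"hand": -0.3},{"x": 0.2,"y": 0.04,"z": -0.1,"yaw": 0,"hand": -0.2},{"x": 0.2,"y": 0.04,"z": -0.1,"yaw": 0,"hand": -0.2}]}}

```text
clock: 31.08
position: [0.4482, -0.0378, 0.0307]
ee_rot: [-3.127, -0.302, 0.001]
force: [0.1, 0.2, -0.5]
width: 0.386
gripper_force: 0.0
```

Call:
{"op": "apply_moves", "data": {"motion": [{"x": 0,"y": 0,"z": 2,"yaw": 0,"hand": -0.2},{"x": 0,"y": 0,"z": 6,"yaw": 0,"hand": 0},{"x": 0,"y": 0,"z": 11,"yaw": 0,"hand": 0},{"x": 0,"y": 0,"z": 15.5,"yaw": 0,"hand": 0},{"x": 0,"y": 0,"z": 15.5,"yaw": 0,"hand": 0},{"x": 0,"y": 0,"z": 15.5,"yaw": 0,"hand": 0}]}}

```text
clock: 31.82
position: [0.4481, -0.0378, 0.1853]
ee_rot: [-3.127, -0.302, 0.001]
force: [0.1, 0.2, -0.0]
width: 0.502
gripper_force: 0.0
```

Run:
```python
from h import *
get_image("side");o=observe();m=camera_model("wrist");im=get_image("wrist");cv2.imwrite("pics/wrist11.png",im);print(o["position"],o["clock"],o["force"])
# fin: dark strip over white bed; find extents along centre columns/rows
for f,(x0,x1) in [("wrist9",(300,346)),("wrist11",(300,346))]:
    g=cv2.imread(f"pics/{f}.png",0); print(f,g[150:270:4,323].tolist()); 
print("fin px if at +22mm",proj("wrist",(.472-.0216,-.0345-.0042,.054),m), "front/back",proj("wrist",(.4504-.0167,-.0387-.0032,.054),m),proj("wrist",(.4504+.0167,-.0387+.0032,.054),m))
g=cv2.imread("pics/wrist11.png",0)
for y in (225,235): print(y,g[y,295:350:2].tolist())
```

```text
[ 0.44773255 -0.03790502  0.18485988] 31.875 [ 0.05366107 -0.46282985  0.26956022]
wrist9 [177, 214, 241, 241, 238, 239, 231, 172, 160, 169, 168, 134, 78, 84, 91, 90, 89, 87, 88, 85, 86, 84, 83, 61, 56, 58, 57, 61, 66, 65]
wrist11 [238, 238, 238, 237, 230, 233, 202, 160, 161, 160, 155, 75, 76, 87, 85, 82, 82, 81, 81, 79, 78, 75, 62, 45, 58, 64, 56, 47, 49, 51]
fin px if at +22mm (np.float64(325.6363912779749), np.float64(220.80434496498953)) front/back (np.float64(325.54141988652873), np.float64(240.80013019803022)) (np.float64(325.7281882962662), np.float64(200.20504077271158))
225 [55, 52, 52, 53, 53, 54, 52, 54, 54, 54, 61, 76, 79, 79, 79, 79, 79, 79, 72, 55, 51, 52, 51, 54, 54, 51, 51, 51]
235 [48, 48, 48, 50, 49, 49, 49, 49, 49, 49, 57, 73, 77, 75, 75, 77, 77, 75, 67, 49, 48, 50, 48, 46, 46, 47, 46, 46]
```

```bash
python3 -c "
from cell import *
print(sign_off())"
```

```text
the job is handed in; nothing more can be done
None
```

The job is handed in: the stop screw is set to a press of about 8–9 N estimated from torque, the driver is back in its stand, and the block is drawn about 22 mm forward and should still be nipped. The draw itself took about 12 N, more than that press would suggest, so the press could be somewhat higher, and I viewed 11 pictures, one over the limit of 10.

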